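# Ready the bakery's warming plate

### The job

Get the warming plate ready for the morning's bread: pick up the tongs that were left on it and lay them down flat inside the empty perforated sheet pan (set them down, don't drop them). Then switch the plate on by pushing its red rocker switch past its centre so that it snaps over and stays; leave the grey rocker next to it off, and don't disturb the buns or the price card.

Things in the scene. Friction and masses are not known exactly. Their poses are not given: they have to be found in the camera images.
- warmer: Countertop warming plate, fixed: stainless, 270 (its x) x 400 (its y) x 60 mm high, flat top. Origin at the centre of its underside, on the counter. Black glass (225 x 270 mm, flush) centred at y = +53 mm; control deck with two rockers and a thermostat knob from y = -95 to -200 mm. The knob, at x = +75, y = -147 mm, is 34 mm wide and under 45 mm high.
- heater (a joint): Red rocker switch of the plate, rad: 0 = off (start), 0.34 = on. A spring holds it at either stop; pushing the middle of its raised half down takes about 6 N up to the centre (0.17 rad), where it snaps over and stays. V-shaped top, 46 mm long along the warmer's x, 24 mm wide, in a black bezel (56 x 34 mm, 3 mm proud of the deck). Pushing flat on both halves at once only holds it at the centre.
- heater_press (a point): Point on the surface of the red rocker's far (on) half, 14 mm from the crease, in the middle of its width; it moves with the rocker. Off: about 13 mm to +x of the crease and 5 mm above it. It is where to push down.
- heater_crease (a point): Crease across the middle of the red rocker, about which it rocks (fixed): 66 mm above the counter, at x = -55, y = -121.5 mm in the warmer's frame; axes as the warmer's. Off: the far half (towards the warmer's +x, with a white bar) slopes up to 8 mm above the crease, the near half lies level with it. On: the far half lies level, 66 mm above the counter, the near half slopes up.
- light (a joint): The grey rocker switch (for the case lights), rad: 0 = off (start, must stay), 0.34 = on. Same make as the red one, 52 mm beside it, at x = -55, y = -173.5 mm in the warmer's frame.
- tongs: Bakery tongs locked shut, rigid, loose, about 130 g, lying flat on the glass at the start. 190 mm long along their x; origin at mid-length on the underside. Hinge end (20 mm wide, pull ring) at -x, teal nylon heads (32 mm wide, 31 mm high) at x = +52 to +100 mm. From x = -45 to +35 mm grey grip sleeves, 20 mm high, about 27 mm wide over both arms (along y): grip there, across y.
- tongs_head (a point): End of the tongs' heads, x = +95 mm, 10 mm above the tongs' underside.
- tongs_tail (a point): Hinge end of the tongs, x = -95 mm, 10 mm above the tongs' underside.
- pan: Empty perforated aluminium sheet pan, fixed: 165 (its x) x 240 (its y) mm, walls 4 mm thick, rolled rim 23 mm above the counter. Origin at the centre of its underside; inner floor (157 x 232 mm) 4 mm above the counter. It stands left of the warmer, in the nearer or the farther of two places; a dark board with buns has the other.
- bun_a: Pecan bun, 92 mm across, 45 mm high, loose on the 16 mm thick dark wooden board (165 x 240 mm) beside the pan. Origin at the centre of its underside. Leave alone.
- bun_b: The second pecan bun on the board, same size. Leave alone.
- card: Blank price card (85 x 55 mm) on a thin stem in a small wooden foot (36 x 50 mm), 115 mm high, beyond the warmer. Origin under its foot. Leave alone.
Not all that is in view belongs to the job. Of the things that look like the tongs, the largest one is meant.

How it is judged:
On the way, in this order (a step that is already met when the one before it is completed fails the run):
1. the tongs lie flat in the sheet pan, let go, before the plate is switched on (x of tongs_head in the frame of pan between -0.08 and 0.08 m and y of tongs_head in the frame of pan between -0.118 and 0.118 m and z of tongs_head in the frame of pan between 0.004 and 0.022 m and x of tongs_tail in the frame of pan between -0.08 and 0.08 m and y of tongs_tail in the frame of pan between -0.118 and 0.118 m and z of tongs_tail in the frame of pan between 0.004 and 0.022 m and contact force between the fingers and tongs below 0.1 N and value of joint heater below 0.17 rad), for 0.2 s.
2. the red rocker has snapped over to on (value of joint heater above 0.3 rad), for 0.2 s.
At the end, for the whole second after the job is handed in: The red rocker is over to on (at least 0.30 of its 0.34 rad) and stays there by itself; the grey rocker is still off (under 0.05 rad); the tongs lie at rest in the sheet pan, flat on its floor: both ends inside its walls and no more than 8 mm above where they lie when flat (value of joint heater above 0.3 rad and value of joint light below 0.05 rad and x of tongs_head in the frame of pan between -0.08 and 0.08 m and y of tongs_head in the frame of pan between -0.118 and 0.118 m and z of tongs_head in the frame of pan between 0.004 and 0.022 m and x of tongs_tail in the frame of pan between -0.08 and 0.08 m and y of tongs_tail in the frame of pan between -0.118 and 0.118 m and z of tongs_tail in the frame of pan between 0.004 and 0.022 m and linear speed of tongs below 0.02 m/s); the robot touches nothing.
It fails at once if the grey rocker is pushed past its centre (value of joint light above 0.17 rad).
It fails at once if the tongs are dropped or thrown (faster than 0.9 m/s out of the fingers, a fall of some 40 mm) (linear speed of tongs above 0.9 m/s and contact force between the fingers and tongs below 0.1 N).
It fails at once if a bun is moved by more than 30 mm (distance of any of bun_a, bun_b from where it was at the start of the episode above 0.03 m).
It fails at once if the price card is moved by more than 30 mm (distance of card from where it was at the start of the episode above 0.03 m).
It also fails if it takes over 48 s, if anything falls off the work surface, if the arm or the gripper's body presses on something with over 40 N, if the wrist force passes 120 N, or if a joint passes its speed limit or range.

### The arm

A 7-joint arm with a two-finger parallel gripper is mounted at the origin on the work surface. World frame = base frame: x ahead of the robot, y to its left, z up, the work surface at z = 0. Lengths are in m, angles in rad, forces in N, time in s.
With the tool pointing down it reaches from about 0.425 to 0.8 m from the base axis. Payload 8.3 kg.
Tool frame: the origin (TCP) lies on the centre line of the jaws, within the pads' length; the fingertips stand 8 mm ahead of it and the grasp point (between the pads) lies 11 mm behind it (nose_length is the distance from the TCP to the fingertips, in m); z points along the fingers, y is the direction in which the jaws open and shut (so a half turn about z gives the same grasp; the last joint's range is limited). The gripper opens to 85 mm and grips with 20 to 120 N. Pads are 22 mm wide; open, the fingers measure 114 mm over their backs; the gripper's body (76 mm by 85 mm) begins 54 mm behind the grasp point. The pads swing forward as they close: fully open they stand 13 mm farther back than shut.
Start: joints at [1.122, 0.383, 0.016, 1.37, -0.006, 1.388, -0.046], TCP at [0.235, -0.579, 0.207] pointing down, gripper open.
Joint ranges: [-2.95, 2.95], [-0.25, 2.06], [-1.52, 1.56], [0.18, 2.33], [-1.44, 4.58], [0.02, 2.06], [-3.01, 3.01]. Speed limits (rad/s): [2.39, 2.39, 3.01, 3.01, 3.14, 3.14, 3.14].

### API

Orientations are given as a rotation vector (axis times angle).
In Python, from bench import reach, move_linear, move_j, grip, wait, inverse_kinematics, get_state, camera, Unreachable, hand_in, cut_out, mark_of, nose_length gives the robot as it stands. Calls block until the motion is done:
- reach(position, orientation): joint-space move of the TCP to a pose.
- move_linear(position, frame=None, rate=0.15): straight line of the TCP; frame=None keeps the orientation; rate is the mean speed in m/s.
- move_j(angles): joint-space move.
- grip(opening): finger opening in m; the grip force is fixed at half the most; returns when the fingers have stopped.
- wait(seconds).
- inverse_kinematics(position, orientation): joint angles nearest the present ones, or None.
- get_state(): the state.
- camera(name): name is "scene" or "top" or "wrist"; returns a dict with "frame" (420x560x3 uint8, blue, green, red), "intrinsics" (3x3 intrinsics, pixels), "R" (3x3) and "t" (3): a world point X has camera coordinates R X + t. Camera axes: x right, y down, z forward; pixel columns grow to the right and rows downward; lengths in m; the calibration is good to about 2 mm. A picture is of the moment at which its call begins. There is no depth.
A pose or a line that the arm cannot do raises Unreachable and nothing moves.
- hand_in(): hands the job in, once; it reports no verdict.
Trained networks look in a picture, given as the dict that the camera call returned (one of the last four; its "shot" number tells which), for a name from the list of things; names that differ only in an ending like _2 or _b are one class to them, and where a whole thing is asked for, a point or a joint stands for the part that bears it (a point fixed in the world has none). Each returns a list of dicts, best first, with "score" (0 to 1); they miss things now and then, are a little off and sometimes report something else, mostly with a low value. They report only what shows in the picture. A call takes as long as a camera call. They do not tell look-alikes from the thing itself.
- cut_out(picture, target): "region" (420x560 bool, what is visible of it) and "rect" ([left, top, right, bottom] in pixels, round what is visible of it).
- mark_of(picture, target): "xy" ([column, row] in pixels: a listed point, or the origin of a listed thing).
The state is a dict: "t": time; "joint_pos": joint angles; "joint_vel": joint speeds; "joint_efforts": joint torques, N m; "position": TCP position; "tcp_rot": TCP orientation; "wrist_force": force on the tool from outside, world axes, zero at the start; "moment": the same for the moment, N m; "grip_width": finger opening in m.
Only numpy, scipy, OpenCV 4.12 (cv2) and the standard library are available. Lean on these libraries where they do the work, as an engineer would, in place of code of your own. Each camera call takes 0.05 s, during which the arm holds its last target. There are 200 camera calls.

## Working session

There is one attempt and no reset: what is moved stays moved. The work goes in short steps, each a Python script; the robot and the scene stay as the last script left them, time stands still between calls to the robot, and variables do not carry over. Pictures are saved under pics/ and viewed, about 8 in all and at most 12, crops included, and the job is handed in when it is done.

```bash
mkdir -p pics; cat > h.py <<'E'
import numpy as np, cv2
from scipy.spatial.transform import Rotation as Rn
from bench import *
def ray(p,uv,z):
    K,R,t=[np.array(p[k],float) for k in("intrinsics","R","t")]
    d=R.T@np.linalg.solve(K,[uv[0],uv[1],1.]); c=-R.T@t
    return c+d*(z-c[2])/d[2]
def proj(p,X):
    K,R,t=[np.array(p[k],float) for k in("intrinsics","R","t")]
    q=K@(R@np.array(X,float)+t); return q[:2]/q[2]
def ori(yaw): # tool down, tool y axis at yaw (world)
    y=np.array([np.cos(yaw),np.sin(yaw),0]); z=np.array([0,0,-1.]); x=np.cross(y,z)
    return Rn.from_matrix(np.c_[x,y,z]).as_rotvec()
E
python3 - <<'E'
from h import *
Z={'warmer':0,'tongs':.06,'tongs_head':.07,'tongs_tail':.07,'pan':0,'heater_press':.071,'heater_crease':.066,'light':.066,'heater':.066,'bun_a':.016,'card':0}
for n in('top','scene'):
    p=camera(n); cv2.imwrite(f'pics/{n}0.png',p['frame'])
    print(n,'cam',-p['R'].T@p['t'])
    for k,z in Z.items():
        for m in mark_of(p,k)[:3]: print(k,round(m['score'],2),np.round(m['xy'],1),np.round(ray(p,m['xy'],z),3))
print(get_state())
E
```

```text
top cam [ 0.43368336 -0.00673565  1.38226064]
warmer 0.6 [342.7 196.8] [ 0.57  -0.154  0.   ]
tongs 0.65 [323.3 198.2] [ 0.562 -0.094  0.06 ]
tongs 0.65 [351.3 294. ] [ 0.3   -0.161  0.06 ]
tongs 0.47 [420.8 290.5] [ 0.305 -0.348  0.06 ]
tongs_head 0.78 [289.6 212.2] [ 0.525 -0.001  0.07 ]
tongs_head 0.61 [434.6 314.2] [ 0.242 -0.379  0.07 ]
tongs_head 0.43 [334.2 280. ] [ 0.339 -0.116  0.07 ]
tongs_tail 0.62 [374.1 309.4] [ 0.259 -0.219  0.07 ]
tongs_tail 0.59 [352.8 179.6] [ 0.609 -0.176  0.07 ]
tongs_tail 0.49 [407.8 273.3] [ 0.352 -0.313  0.07 ]
pan 0.95 [194.  258.1] [0.407 0.275 0.   ]
heater_press 0.54 [390.9 213.1] [ 0.515 -0.275  0.071]
heater_crease 0.84 [386.5 218.3] [ 0.501 -0.263  0.066]Traceback (most recent call last):
  File "<stdin>", line 7, in <module>
ValueError: it knows: bun, card, heater_crease, heater_press, pan, tongs, tongs_head, tongs_tail, warmer
```

View pics/top0.png

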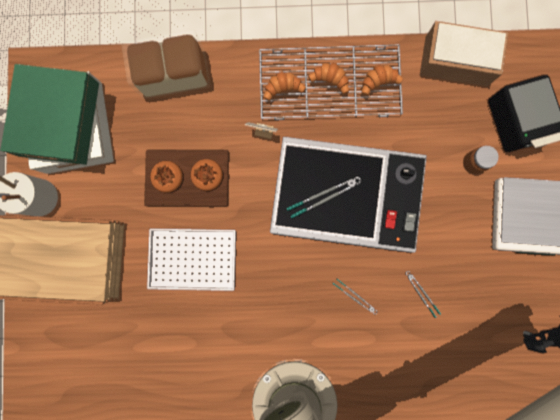

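The real tongs are on the glass at (323,198). The look-alikes are small tongs on the counter at (355,294) and (422,294). The description (on the glass, largest) points to the first. The pan is at (192,259), the buns beyond it, the card at (263,131), and the red rocker at (391,219) with the grey one to its right.

```bash
python3 - <<'E'
from h import *
T=camera('top'); S=camera('scene')
im=np.vstack([cv2.resize(T['frame'][130:330,260:450],None,fx=2,fy=2)[:, :]])
s=cv2.resize(S['frame'],None,fx=400/420,fy=400/420)
cv2.imwrite('pics/a.png',cv2.resize(np.hstack([im,s]),None,fx=.86,fy=.86))
Z={'tongs_head':.07,'tongs_tail':.07,'pan':0,'heater_press':.071,'heater_crease':.066,'warmer':0,'card':0}
for k,z in Z.items():
    for m in mark_of(S,k)[:2]: print(k,round(m['score'],2),np.round(m['xy'],1),np.round(ray(S,m['xy'],z),3))
# outlines in the top picture
for k,z in(('pan',.023),('warmer',.06)):
    r=cut_out(T,k)[0]['region'].astype(np.uint8)
    b=cv2.boxPoints(cv2.minAreaRect(cv2.findNonZero(r)))
    print(k,[np.round(ray(T,q,z)[:2],3) for q in b],np.round(b).tolist())
print(nose_length if not callable(nose_length) else nose_length(), get_state()['grip_width'])
E
```

```text
tongs_head 0.87 [ 79.7 304.7] [ 0.293 -0.43   0.07 ]
tongs_head 0.78 [278.9 216.1] [ 0.527 -0.007  0.07 ]
tongs_tail 0.92 [138.8 299. ] [ 0.39  -0.363  0.07 ]
tongs_tail 0.83 [273.3 272.3] [ 0.602 -0.171  0.07 ]
pan 0.71 [267.6 283.8] [ 0.578 -0.158  0.   ]
pan 0.65 [289.8 166.9] [0.413 0.274 0.   ]
heater_crease 0.94 [208.6 289.6] [ 0.502 -0.273  0.066]
warmer 0.87 [263.6 282.9] [ 0.568 -0.16   0.   ]
card 0.67 [378.  251.8] [0.774 0.06  0.   ]
pan [array([0.325, 0.406]), array([0.496, 0.403]), array([0.486, 0.152]), array([0.315, 0.158])] [[146.0, 289.0], [147.0, 228.0], [236.0, 229.0], [235.0, 290.0]]
warmer [array([0.468, 0.057]), array([0.74 , 0.013]), array([ 0.673, -0.385]), array([ 0.404, -0.336])] [[269.0, 234.0], [282.0, 135.0], [428.0, 155.0], [415.0, 253.0]]
0.008 0.08545406470790345
```

View pics/a.png

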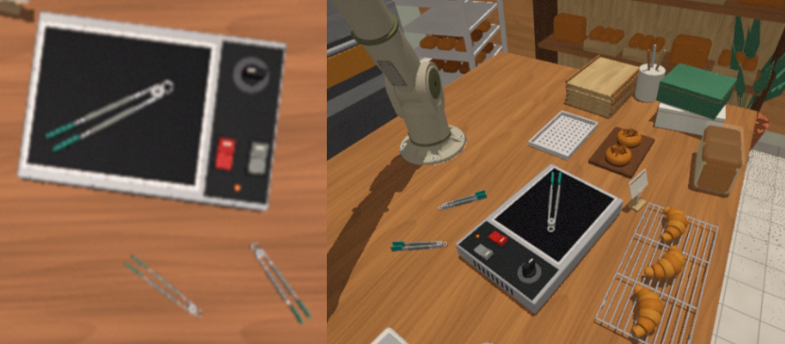

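Left crop: the large tongs are on the glass, heads towards the robot's left, ring at about (165,90). The two others are small and on bare wood. Right (scene): consistent with that. I'm going above the tongs.

```bash
python3 - <<'E'
from h import *
from math import pi
for y in (25,-155):
  for p in([.564,-.09,.2],[.41,.275,.2]):
    a=y if p[0]>.5 else y-27
    q=inverse_kinematics(p,ori(np.radians(a))); print(y,p,None if q is None else np.round(q,2))
ys=min((25,-155),key=lambda y:abs(inverse_kinematics([.564,-.09,.2],ori(np.radians(y)))[6]))
print(ys)
reach([.564,-.09,.22],ori(np.radians(ys)))
grip(.06)
p=camera('wrist'); cv2.imwrite('pics/w1.png',p['frame'])
for k,z in{'tongs_head':.07,'tongs_tail':.07,'tongs':.06,'heater_crease':.066,'heater_press':.071}.items():
    for m in mark_of(p,k)[:2]: print(k,round(m['score'],2),np.round(m['xy'],1),np.round(ray(p,m['xy'],z),4))
s=get_state();print(s['t'],s['position'],s['wrist_force'])
E
```

```text
25 [0.564, -0.09, 0.2] [ 0.56  0.32 -0.58  1.51  0.18  1.36  0.4 ]
25 [0.41, 0.275, 0.2] [ 0.5   0.48 -1.49  1.69  0.49  1.43 -1.1 ]
-155 [0.564, -0.09, 0.2] [ 0.32  0.29 -0.27  1.53  0.08  1.34 -2.66]
-155 [0.41, 0.275, 0.2] [ 0.41  0.32 -1.27  1.69  0.31  1.36  2.19]
25
tongs_head 0.77 [ 64.3 108.4] [ 0.3673 -0.1066  0.07  ]
tongs_head 0.71 [281.5  79.9] [ 0.5287 -0.0057  0.07  ]
tongs_tail 0.83 [279.4 277.4] [ 0.6066 -0.1762  0.07  ]
tongs_tail 0.82 [ 27.3 276.7] [ 0.3756 -0.283   0.07  ]
tongs 0.88 [ 18. 137.] [ 0.33   -0.1522  0.06  ]
tongs 0.77 [276.2 186. ] [ 0.5647 -0.0939  0.06  ]
heater_crease 0.67 [151.4 316.3] [ 0.5039 -0.2774  0.066 ]
3.7417 [ 0.56402483 -0.08996486  0.22000235] [0.80792807 0.19006277 0.16523619]
```

View pics/w1.png

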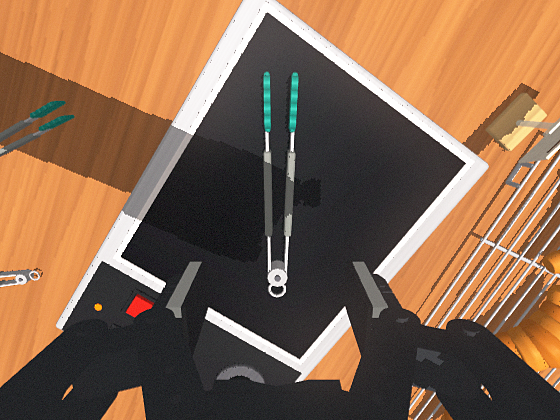

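The wrist view shows the tongs vertical in the picture, with heads at (281,75), sleeves at rows 150–235 and ring at (277,285). All three cameras agree within about 4 mm, so I'm going down to grasp.

```bash
python3 - <<'E'
from h import *
o=ori(np.radians(24.6)); x,y=.5695,-.095
reach([x,y,.12],o)
move_linear([x,y,.073],rate=.06)
s=get_state();print(s['position'],s['wrist_force'])
grip(.0)
s=get_state();print('grip',s['grip_width'],s['wrist_force'],s['t'])
move_linear([x,y,.10],rate=.06)
p=camera('wrist'); 
move_linear([x,y,.2],rate=.15)
s=get_state();print('lift',s['grip_width'],s['wrist_force'],s['t'])
p2=camera('wrist'); cv2.imwrite('pics/w2.png',np.hstack([cv2.resize(q['frame'],(400,300)) for q in(p,p2)]))
q=np.array(s['joint_pos']); q[0]-=.757
print(np.round(q,2))
E
```

```text
[ 0.56980134 -0.09495872  0.07332936] [-0.02984544  0.33887899 -0.46612053]
grip -0.00028732042177201405 [-0.64192537 -0.23976077 -0.4840482 ] 5.7583
lift 5.592791692198968e-05 [ 0.14409417  0.52190008 -1.55281683] 7.225
[-0.2   0.34 -0.58  1.5   0.19  1.36  0.4 ]
```

View pics/w2.png

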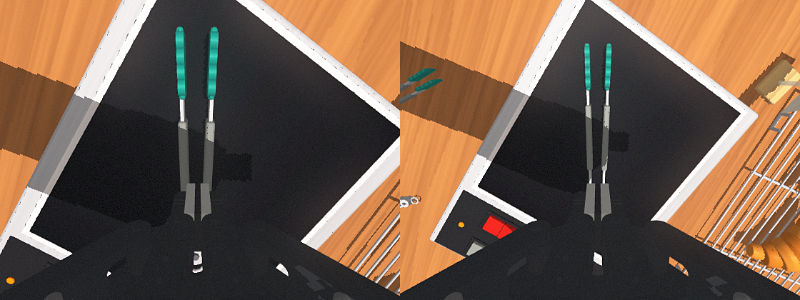

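The grip shut to zero and the tongs stayed on the glass, so the fingers must have passed over or beside the sleeves. I'll check the fingertip geometry and where the tongs are now.

```bash
python3 - <<'E'
from h import *
p=camera('wrist'); s=get_state(); P=np.array(s['position']); R=Rn.from_rotvec(s['tcp_rot']).as_matrix()
print(P,s['wrist_force'],s['grip_width'])
for d in(-.011,0,.008): print('tool z',d,np.round(proj(p,P+R[:,2]*d),1))
im=p['frame'].copy()
T=camera('top');S=camera('scene')
for n,c in(('wrist',p),('top',T),('scene',S)):
  for k,z in{'tongs_head':.07,'tongs_tail':.07}.items():
    for m in mark_of(c,k)[:3]: print(n,k,round(m['score'],2),np.round(m['xy'],1),np.round(ray(c,m['xy'],z),4))
for d,c in((-.011,(0,255,0)),(.008,(0,0,255))):
    cv2.circle(im,tuple(int(v) for v in proj(p,P+R[:,2]*d)),3,c,-1)
cv2.imwrite('pics/w3.png',np.hstack([im[150:350,180:380],cv2.resize(S['frame'][120:320,180:380],(200,200))]).repeat(2,0).repeat(2,1))
E
```

```text
[ 0.56871701 -0.09500384  0.19852355] [ 0.19577199 -0.04671231  0.65822739] -7.474183208192087e-05
tool z -0.011 [277.6 261.7]
tool z 0 [277.5 252.3]
tool z 0.008 [277.5 246.1]
wrist tongs_head 0.91 [ 44.4 106.3] [ 0.3675 -0.1097  0.07  ]
wrist tongs_head 0.75 [277.3  68.3] [ 0.5273 -0.005   0.07  ]
wrist tongs_head 0.73 [253.4 234.7] [ 0.5661 -0.1414  0.07  ]
wrist tongs_tail 0.7 [ 12.4 282.4] [ 0.3778 -0.2811  0.07  ]
top tongs_head 0.66 [287.3 210.8] [0.5291 0.005  0.07  ]
top tongs_head 0.66 [435.4 312. ] [ 0.2479 -0.3814  0.07  ]
top tongs_tail 0.72 [167.1 177.7] [0.6295 0.3319 0.07  ]
top tongs_tail 0.58 [406.8 275.9] [ 0.3452 -0.31    0.07  ]
scene tongs_head 0.8 [ 78.2 303.2] [ 0.2874 -0.4291  0.07  ]
scene tongs_head 0.76 [194. 236.] [ 0.3808 -0.1626  0.07  ]
scene tongs_head 0.62 [279.5 217.2] [ 0.5301 -0.0095  0.07  ]
scene tongs_tail 0.9 [273.8 275.5] [ 0.6074 -0.1781  0.07  ]
scene tongs_tail 0.74 [137.5 296.5] [ 0.3835 -0.3594  0.07  ]
scene tongs_tail 0.71 [143.  251.6] [ 0.3073 -0.2579  0.07  ]
```

View pics/w3.png

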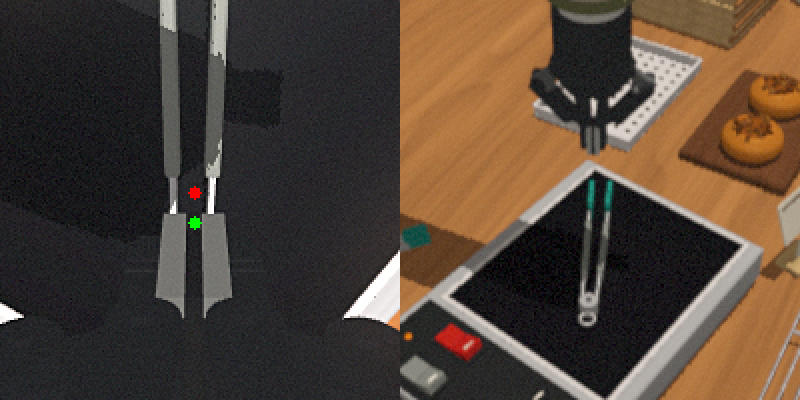

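```bash
python3 - <<'E'
from h import *
S=camera('scene'); T=camera('top'); p=camera('wrist'); s=get_state(); P=np.array(s['position']); R=Rn.from_rotvec(s['tcp_rot']).as_matrix()
C=-p['R'].T@p['t']; print('wristcam in tool',np.round(R.T@(C-P),3)); print('view dir tool',np.round(R.T@p['R'].T@[0,0,1],3), 'K',p['intrinsics'][0][0])
for d in(-.03,-.011,0,.008): print(d,'scene',np.round(proj(S,P+R[:,2]*d),1),'wrist +-11',[np.round(proj(p,P+R[:,2]*d+R[:,0]*e),1).tolist() for e in(-.011,.011)])
im=S['frame'].copy(); u,v=proj(S,P+R[:,2]*.008); print(u,v)
c=cv2.resize(im[150:220,240:310],None,fx=6,fy=6,interpolation=cv2.INTER_NEAREST)
for d,col in((-.011,(0,255,0)),(.008,(0,0,255))):
    a=(proj(S,P+R[:,2]*d)-[240,150])*6; cv2.circle(c,(int(a[0]),int(a[1])),3,col,-1)
cv2.imwrite('pics/s4.png',c)
E
```

```text
wristcam in tool [ 0.076 -0.    -0.166]
view dir tool [-0.298 -0.001  0.955] K 349.6131221827434
-0.03 scene [275.8 192.2] wrist +-11 [[277.7, 303.2], [277.7, 258.2]]
-0.011 scene [276.  199.1] wrist +-11 [[277.6, 281.9], [277.6, 241.0]]
0 scene [276. 203.] wrist +-11 [[277.5, 271.5], [277.5, 232.6]]
0.008 scene [276.1 205.8] wrist +-11 [[277.5, 264.7], [277.5, 227.1]]
276.0943399314696 205.84243258719357
```

View pics/s4.png

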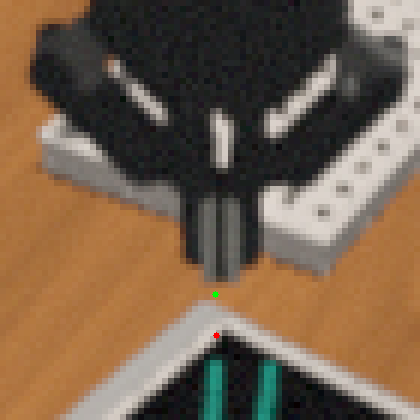

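In the scene crop the shut fingertips end at row ≈196.7. The reported TCP says they should be at 205.8, so they are really about 25 mm higher (the wrist picture agrees). The nominal tool length is therefore wrong along z. I'll measure it by touching free glass with shut fingers.

```bash
cat >> h.py <<'E'
def touch(x,y,z,zmin,step=.002,f=3.):
    f0=get_state()['wrist_force'][2]
    while z>zmin:
        z-=step; move_linear([x,y,z],rate=.03); s=get_state()
        if s['wrist_force'][2]-f0>f: break
    return z,s['position'][2],s['wrist_force'][2]-f0,s['t']
E
python3 - <<'E'
from h import *
x,y=.632,-.05; print(get_state()['t'])
move_linear([x,y,.12],rate=.2); move_linear([x,y,.05],rate=.1)
s=get_state(); print(s['t'],s['wrist_force'])
print(touch(x,y,.05,.026))
move_linear([x,y,.09],rate=.1); s=get_state(); print(s['t'],s['wrist_force'])
E
```

```text
7.875
9.4333 [0.39833949 0.07341351 0.07152917]
(0.03599999999999999, np.float64(0.03646904801406059), np.float64(3.339336161875693), 11.1833)
11.875 [ 0.6503574  -0.96484024 -0.13381312]
```

Touch found: shut tips are 23.5 mm above the reported TCP. Grasp at TCP z = 0.040.

```bash
python3 - <<'E'
from h import *
o=ori(np.radians(24.6)); x,y=.5697,-.0953
grip(.055)
reach([x,y,.09],o)
move_linear([x,y,.040],rate=.06)
s=get_state();print(s['position'],s['wrist_force'])
grip(.0)
s=get_state();print('grip',s['grip_width'],s['wrist_force'],s['t'])
move_linear([x,y,.15],rate=.12)
p=camera('wrist'); s=get_state();print('lift',s['grip_width'],s['wrist_force'],s['t'])
cv2.imwrite('pics/w5.png',p['frame'])
q=np.array(s['joint_pos']); q[0]-=.757; print(np.round(q,2))
E
```

```text
[ 0.57005898 -0.09533163  0.04041621] [ 0.07448038  0.27954649 -0.45721375]
grip 0.025315690775382895 [-0.99418687 -0.54549829  6.59826126] 14.2
lift 0.02482301563997415 [-1.37864084 -0.20914391 -1.31763403] 15.3167
[-0.19  0.38 -0.59  1.57  0.21  1.26  0.38]
```

View pics/w5.png

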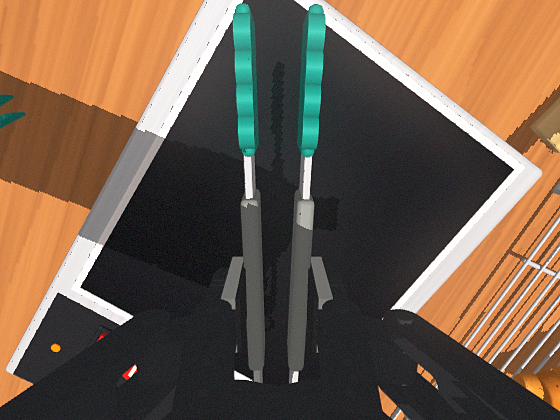

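Tongs are held, heads at (240–315, 5–150), width 25 mm. Now the swing over the pan.

```bash
python3 - <<'E'
from h import *
s=get_state(); q=np.array(s['joint_pos']); q[0]-=.757; move_j(q)
s=get_state(); print(np.round(s['position'],3),s['t'],s['grip_width'])
o=ori(np.radians(-2))
for z in(.12,-.012,-.018):
    k=inverse_kinematics([.409,.271,z],o); print(z,None if k is None else np.round(k,2))
reach([.409,.271,.10],o)
s=get_state(); print(np.round(s['position'],3),s['t'],s['grip_width'],s['wrist_force'])
for n in('wrist','top','scene'):
    p=camera(n)
    for k,z in(('pan',0),('tongs_head',.13),('tongs_tail',.13)):
        for m in mark_of(p,k)[:2]: print(n,k,round(m['score'],2),np.round(ray(p,m['xy'],z),3))
    if n=='scene':a=p['frame']
    if n=='top':b=p['frame']
    if n=='wrist':c=p['frame']
cv2.imwrite('pics/m6.png',np.hstack([cv2.resize(c,(400,300)),cv2.resize(a[100:250,200:400],(400,300))]))
E
```

```text
[0.48  0.32  0.149] 16.8917 0.025213453557879493
0.12 [-0.27  0.19 -0.42  1.84  0.08  1.13 -0.76]
-0.012 [-0.32  0.36 -0.38  1.96  0.17  0.85 -0.83]
-0.018 [-0.33  0.37 -0.37  1.97  0.18  0.84 -0.84]
[0.41  0.271 0.1  ] 17.95 0.025404239915292278 [ 0.88933752 -0.53623818 -0.75214825]
wrist pan 0.8 [0.407 0.276 0.   ]
top pan 0.86 [0.407 0.274 0.   ]
top tongs_head 0.5 [ 0.256 -0.358  0.13 ]
top tongs_head 0.46 [ 0.345 -0.11   0.13 ]
top tongs_tail 0.7 [ 0.353 -0.297  0.13 ]
top tongs_tail 0.5 [0.401 0.181 0.13 ]
scene pan 0.95 [0.409 0.278 0.   ]
scene tongs_head 0.69 [0.414 0.37  0.13 ]
scene tongs_head 0.57 [ 0.425 -0.209  0.13 ]
scene tongs_tail 0.91 [0.407 0.197 0.13 ]
scene tongs_tail 0.75 [ 0.432 -0.388  0.13 ]
```

View pics/m6.png

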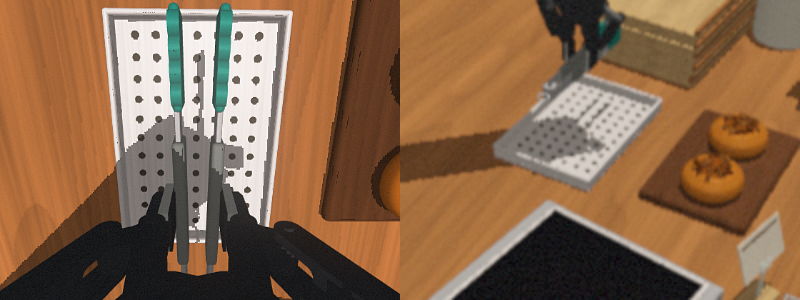

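The tongs hang aligned over the pan (heads inside its far rim) and the pan position is confirmed. Setting them down until touch.

```bash
python3 - <<'E'
from h import *
x,y=.409,.271
move_linear([x,y,.0],rate=.12); move_linear([x,y,-.010],rate=.05)
print(touch(x,y,-.010,-.019,.0015,2.5))
grip(.055); s=get_state(); print(s['grip_width'],s['wrist_force'],s['t'])
move_linear([x,y,.08],rate=.12)
for n in('wrist','scene'):
    p=camera(n)
    for k,z in(('tongs_head',.014),('tongs_tail',.014),('pan',0)):
        for m in mark_of(p,k)[:2]: print(n,k,round(m['score'],2),np.round(ray(p,m['xy'],z),3))
    if n=='wrist':c=p['frame']
cv2.imwrite('pics/m7.png',np.hstack([cv2.resize(c,(400,300)),cv2.resize(p['frame'][100:250,200:400],(400,300))]))
print(get_state()['t'])
E
```

```text
(-0.016, np.float64(-0.015332278416059192), np.float64(9.19522488224287), 20.8833)
0.05517818000320762 [-0.46130722 -0.06092574  0.23115722] 21.275
wrist tongs_head 0.63 [0.415 0.37  0.014]
wrist tongs_tail 0.68 [0.405 0.18  0.014]
wrist pan 0.78 [0.406 0.276 0.   ]
scene tongs_head 0.77 [0.42  0.363 0.014]
scene tongs_head 0.63 [ 0.245 -0.409  0.014]
scene tongs_tail 0.94 [0.411 0.199 0.014]
scene tongs_tail 0.89 [ 0.352 -0.338  0.014]
scene pan 0.83 [0.413 0.276 0.   ]
scene pan 0.59 [0.638 0.36  0.   ]
22.625
```

View pics/m7.png

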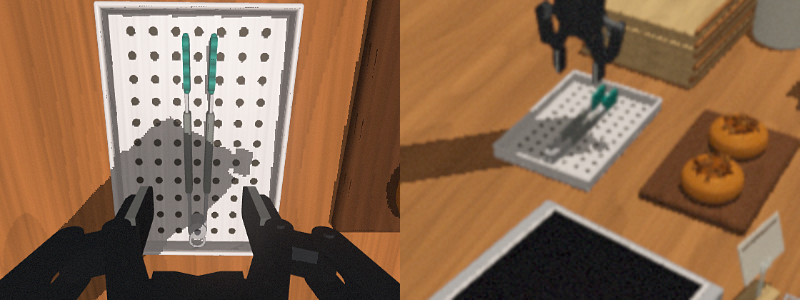

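Tongs lie flat in the pan, let go: heads at (185–215, 35–90), ring at (197,238) inside the rim. The scene view agrees. Next, above the red rocker with shut fingers for one close look.

```bash
python3 - <<'E'
from h import *
x,y=.409,.271
move_linear([x,y,.14],rate=.2); grip(0)
q=np.array(get_state()['joint_pos']); q[0]+=1.05; move_j(q)
o=ori(np.radians(-9.4)); reach([.475,-.19,.15],o)
s=get_state(); print(s['position'],s['t'])
p=camera('wrist'); T=camera('top')
for n,c in(('wrist',p),('top',T)):
  for k,z in(('heater_crease',.066),('heater_press',.071),('warmer',0)):
    for m in mark_of(c,k)[:2]: print(n,k,round(m['score'],2),np.round(m['xy'],1),np.round(ray(c,m['xy'],z),4))
h=cut_out(p,'heater_press')
print([ (round(a['score'],2),a['rect']) for a in h])
im=p['frame'].copy()
th=np.radians(-9.4); Rw=np.array([[np.cos(th),-np.sin(th)],[np.sin(th),np.cos(th)]])
def W(cx,dx,dy,z): return np.r_[np.array(cx)+Rw@[dx,dy],z]
for cx,col in(((.503,-.275),(0,255,0)),((.497,-.274),(255,255,0))):
  for d in((0,-.012),(0,.012),(.0135,0)):
    cv2.circle(im,tuple(int(round(v)) for v in proj(p,W(cx,*d,.071 if d[0] else .066))),2,col,-1)
cv2.imwrite('pics/h8.png',im)
E
```

```text
[ 0.47499204 -0.18958435  0.14988425] 26.225
wrist heater_crease 0.59 [328.  300.6] [ 0.5027 -0.2769  0.066 ]
wrist heater_press 0.62 [341.2 302.9] [ 0.5126 -0.2775  0.071 ]
wrist warmer 0.75 [380.8 141.9] [ 0.5731 -0.1664  0.    ]
top warmer 0.67 [346.7 194.6] [ 0.5758 -0.1656  0.    ]
[(0.87, [311.7, 282.5, 357.5, 315.4])]
```

View pics/h8.png

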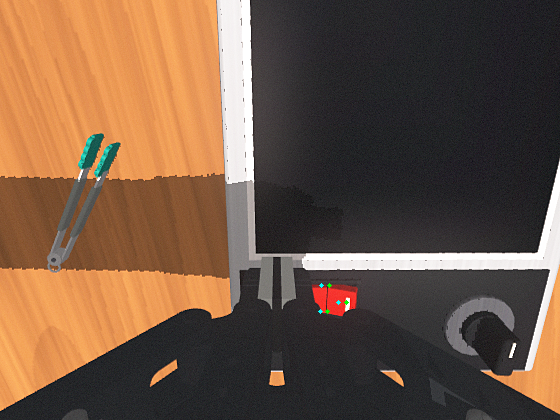

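The red rocker spans (312–357, 283–315), crease at column ≈328 and white bar on its far half. The projected green dots (crease at (0.503, −0.2755)) fall on it. Pressing 14 mm beyond the crease.

```bash
python3 - <<'E'
from h import *
x,y=.517,-.278; o=ori(np.radians(-9.4))
reach([x,y,.10],o); move_linear([x,y,.056],rate=.1)
f0=get_state()['wrist_force'][2]
for z in np.arange(.053,.0409,-.0015):
    move_linear([x,y,z],rate=.04); s=get_state(); f=s['wrist_force'][2]-f0
    print(round(z,4),round(s['position'][2],4),round(f,1),np.round(s['wrist_force'][:2],1))
    if f>20: break
move_linear([x,y,.10],rate=.12); move_linear([.43,-.22,.13],rate=.15)
p=camera('wrist');S=camera('scene')
print(get_state()['t'])
cv2.imwrite('pics/h9.png',np.hstack([cv2.resize(p['frame'][200:400,260:460],(400,400)),cv2.resize(S['frame'][220:340,150:270],(400,400))]))
E
```

```text
0.053 0.0534 0.5 [-0.1 -0.8]
0.0515 0.0515 -0.5 [-0.6 -0.6]
0.05 0.0501 0.7 [0.6 0.3]
0.0485 0.0488 3.2 [0.9 0.3]
0.047 0.0466 0.6 [ 0.1 -0.2]
0.0455 0.045 -0.9 [-0.3 -0.4]
0.044 0.0438 -0.1 [-0.   0.7]
0.0425 0.0425 -0.1 [-0.8 -0. ]
0.041 0.0423 11.4 [-5.3  2.4]
31.65
```

View pics/h9.png

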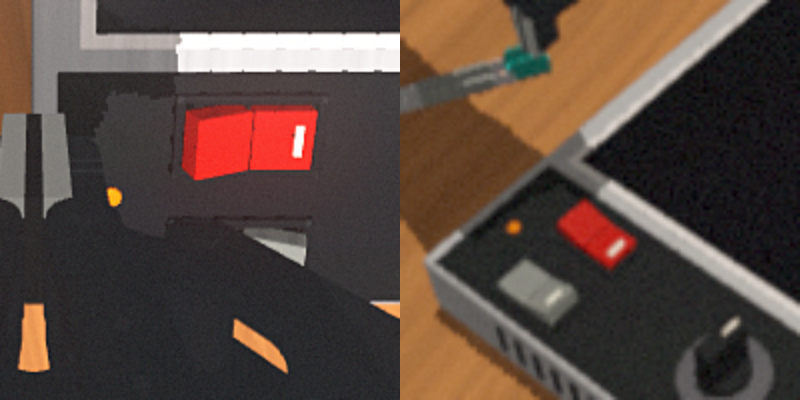

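The force rose to about 3 N, dropped to zero and then met the on stop. The red rocker's near half is now raised, the far half with the bar is level, and the grey one is unchanged. The robot hangs in free air.

```bash
python3 - <<'E'
from h import *
p=camera('scene')
for k,z in(('tongs_head',.014),('tongs_tail',.014)):
    for m in mark_of(p,k)[:3]: print(k,round(m['score'],2),np.round(ray(p,m['xy'],z),3))
print(get_state()['wrist_force'],get_state()['t']); print(hand_in())
E
```

```text
tongs_head 0.77 [ 0.337 -0.121  0.014]
tongs_head 0.71 [ 0.244 -0.411  0.014]
tongs_head 0.59 [0.423 0.367 0.014]
tongs_tail 0.97 [0.404 0.196 0.014]
tongs_tail 0.76 [ 0.35  -0.339  0.014]
tongs_tail 0.49 [0.641 0.333 0.014]
[-0.25074839 -1.04712035 -0.40636277] 31.8
the job is handed in; nothing more can be done
None
```

The tongs are lying flat in the perforated pan and the red rocker is on. I handed the job in at 31.8 s of the 48 s; no verdict was reported.

- **Missed first grasp:** My first grasp closed above the tongs and left them where they were. The pictures and a touch on the free glass showed the shut fingertips about 23.5 mm above the reported TCP, where the stated geometry puts them 8 mm below it. I corrected the height for that.
- **Tongs:** The second grasp held them. I lowered them until they touched the pan floor (about 9 N), then let go. Both ends measured inside the pan walls, also in the last picture. The scene camera put the ends about 165–170 mm apart, against 190 mm from the wrist camera; that does not affect whether they are inside.
- **Red rocker:** The push force rose to about 3 N in the readings (6 N was stated; the steps were coarse), fell to zero as it snapped over, then met the stop. The picture afterwards shows the near half raised and the far half level.
- **Left alone:** The grey rocker looks still off. The robot never went near the buns or the card, but I did not re-measure them at the end. The gripper was in free air when I handed in.

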